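# Take a reading with the sprung pull gauge and its drag marker

## Robot

A 6-joint arm with a two-finger parallel gripper is mounted at the origin on the work surface. World frame = base frame: x ahead of the robot, y to its left, z up, the work surface at z = 0. Lengths are in mm, angles in rad, forces in N, time in s.
With the tool pointing down it reaches from about 250 to 775 mm from the base axis. Payload 4 kg.
Tool frame: the origin (TCP) lies on the centre line of the jaws, within the pads' length; the fingertips stand 25 mm ahead of it and the grasp point (between the pads) lies 6 mm ahead of it; z points along the fingers, y is the direction in which the jaws open and shut (so a half turn about z gives the same grasp; the last joint's range is limited). The gripper opens to 85 mm and grips with 20 to 120 N. Pads are 22 mm wide; open, the fingers measure 114 mm over their backs; the gripper's body (76 mm by 85 mm) begins 54 mm behind the grasp point. The pads swing forward as they close: fully open they stand 13 mm farther back than shut.
Start: joints at [1.141, 0.087, 1.371, -0, 1.684, -0.103], TCP at [176.566, 520.903, 256.341] pointing down, gripper open.
Joint ranges: [-3.1, 3.1], [-0.76, 2.03], [0.27, 2.55], [-1.08, 4.22], [0.17, 2.65], [-2.57, 2.57]. Speed limits (rad/s): [2.79, 2.79, 3.14, 3.14, 3.14, 3.14].

## Interface

Orientations are given as a rotation vector (axis times angle).
In Python, from plant import status, eyes, order, search_frame, regions_of, place_of gives the robot as it stands. The module is installed in compiled form; this text tells all that it offers.
- The arm moves only by the tool carry_out, never from a script. Its argument "steps" is a list of rows, each a list of 5 numbers: the closure, from -1 (fully open) to 1 (shut), then the shift along the tool's x, y, z in m, then the turn about the tool's z in rad. A call has 1 to 8 rows; each row shifts and turns the commanded pose from where the row before left it, along the tool's axes as they then stand; what a row does not reach is not made up. A row lasts 1/8 s, in which the tool goes at most 62.5 mm and 10.7 degrees, less where a joint would pass 70% of its speed; a pose out of reach is approached as far as the arm can. A call is refused whole if a number of a shift passes 0.0625 or a number of a turn 0.188, either way. A call with a gripper value outside its range is refused whole. The fingers move at their own pace and stop on an object; "grip_force" is the grip in N (left out, the last holds). Time passes only in rows, so rows that do not move let the fingers close. It gives the time, the measured TCP pose, the force and the opening at its end, in the units of the state.
- status.read_state(): the state, without advancing time (a new reading comes with each control period).
- eyes.camera(name): name is "scene" or "top" or "wrist"; returns (picture, depth): 420x560x3 uint8, red, green, blue; 420x560 float32, mm along the optical axis (not along the pixel's ray), 0 where there is no reading.
- eyes.camera_params(name): a dict with "fx", "fy", "cx", "cy" (pixels), "k1" (the pictures are not rectified: a ray, as slopes to the right and down, at radius r is drawn at 1 + k1 r^2 times it, then the intrinsics apply), "R" (3x3) and "t" (3): a world point X has camera coordinates R X + t; the wrist camera has in their place "T_tool_cam" (4x4, takes a point from camera to tool coordinates, whose origin is the TCP and whose axes are the flange's). Camera axes: x right, y down, z forward; pixel columns grow to the right and rows downward; lengths in mm; the calibration is good to about 2 mm. A picture is of the moment at which its call begins: read the wrist's pose just before it. camera_params takes no time and is no camera call.
- order.job_done(): hands the job in, once; it reports no verdict.
Trained networks look in the newest picture that a camera, given by its name, has taken for a name from the list of things; names that differ only in an ending like _2 or _b are one class to them, and where a whole thing is asked for, a point or a joint stands for the part that bears it (a point fixed in the world has none). Each returns a list of dicts, best first, with "score" (0 to 1); they miss things now and then, are a little off and sometimes report something else, mostly with a low value. They report only what shows in the picture. A call takes as long as a camera call. They do not tell look-alikes from the thing itself.
- search_frame(camera, name): "position" ([column, row] in pixels, amid what is visible of it).
- regions_of(camera, name): "pixels" (420x560 bool, what is visible of it) and "position" ([column, row] in pixels, amid what is visible of it).
- place_of(camera, name): "position" ([column, row] in pixels: a listed point, or the origin of a listed thing).
The state is a dict: "clock": time; "joints": joint angles; "dq": joint speeds; "joint_torque": joint torques, N m; "tool_pos": TCP position; "ee_rot": TCP orientation; "contact_force": force on the tool from outside, world axes, zero at the start; "moment": the same for the moment, N m; "width": opening from 0.0 (shut) to 1.0 (fully open).
Only numpy, scipy, OpenCV 4.12 (cv2) and the standard library are available. Lean on these libraries where they do the work, as an engineer would, in place of code of your own. Each camera call takes 0.05 s, during which the arm holds its last target. There are 200 camera calls.

## Task

Someone left the steel valve block lying in the track of the pull gauge: put it in the tray beside the flange, then slide the finned drag marker all the way back until it rests against the draw head. Next pull the draw head out against its spring by its black knob until its front edge is level with the tip of the arrow pointer, not past it, so that it pushes the marker along; hold it there for a second and ease it gently all the way home, never letting it snap back, so that the marker stays standing at the pointer. Leave the bottle, the reducer, the wrench and the flange as they are.

Things in the scene. Friction and masses are not known exactly. Their poses are not given: they have to be found in the camera images.
- gauge: Pull gauge fixed on the bench: a flat aluminium bed 370 x 76 mm, 22 mm thick, with a slot along its middle. Origin at bench level on the bed's centre line; x = direction of pull, y across the bed, z up. The bed runs from x = -225 to +145 mm. The grey spring housing (100 x 64 mm, top 54 mm above the bench) covers x = -225 to -125 mm at the bed's rear end. A steel rod joins the head to it.
- head (a joint): How far the sprung draw head is pulled out, m: 0 fully home, 0.15 limit. Pull about 3 N at 0, plus 80 N per metre.
- head_edge (a point): Middle of the front edge (towards +x of the gauge) of the draw head, at the height of the bed's top. The head is an aluminium block 30 mm long (behind this edge), 50 mm wide, top 46 mm above the bench; at home its edge is at gauge x = -60 mm.
- head_knob (a point): Grip point on the axis of the draw head's upright black cylindrical knob (26 mm diameter, from 46 to 92 mm above the bench), 72 mm above the bench, 15 mm behind the head's front edge.
- marker (a joint): Position of the drag marker along the track, m: 0 when it rests against the head with the head home; grows in the direction of pull; it stays where it is left (about 2 N of friction). The head pushes it ahead but does not pull it back, so it touches the head when both joints read the same.
- marker_edge (a point): Middle of the back edge (towards the head) of the drag marker, at the height of the bed's top. The marker is an aluminium block 50 mm long (ahead of this edge), 50 mm wide, top 43 mm above the bench, with an upright fin.
- marker_fin (a point): Grip point on the marker's dark steel fin, 66 mm above the bench and 40 mm ahead of the marker's back edge. The fin is a plate 10 mm thick along the track, 36 mm wide across it, top 80 mm above the bench.
- pointer: Set pointer fixed on the bed: dark steel clip 28 x 22 mm outside the bed's -y edge, top 26 mm above the bench, with a flat arrow tip that points across the bed, to its middle. Origin at bench level straight under the arrow's point; x = the direction of pull: the line across the bed through the point is the mark.
- block: Loose steel valve block, 0.3 kg: cuboid 60 x 34 x 34 mm with a short round stub (18 mm thick, 12 mm long) on each end along its x; 84 mm over all. Lies lengthwise on the bed between head and marker at the start. Origin at the centre of its underside.
- block_center (a point): Centre of the valve block, 17 mm above its underside.
- tray: Grey open tray fixed on the bench, 200 (x) x 130 (y) x 30 mm high, walls and floor 4 mm thick. Origin at bench level under its centre. The flange lies in its -x half; the +x half is free.
- bottle: Bystander: white plastic jar, 60 mm diameter, 120 mm tall, standing on one side of the gauge. Origin at the centre of its underside.
- reducer: Bystander: turned steel reducer, 56 mm diameter at the foot, 105 mm tall, standing on the other side of the gauge. Origin at the centre of its underside.
- wrench: Bystander: steel wrench 150 mm long lying along its x, about 20 mm high, beside the gauge. Origin under its middle.
- flange: Bystander: round steel flange with a hub, 60 mm diameter, 30 mm high, lying in the tray. Origin at the centre of its underside.
Mind the look-alikes: they are no part of the job. Of the things shaped like the tray, the grey one is meant. Several things look just like the pointer: the one meant starts farthest from the robot's base.

How it is judged (in metres and radians):
On the way, in this order (a step that is already met when the one before it is completed fails the run):
1. the valve block lies in the tray, let go (x of block_center in the frame of tray between -0.095 and 0.095 m and y of block_center in the frame of tray between -0.06 and 0.06 m and z of block_center in the frame of tray below 0.035 m and linear speed of block below 0.03 m/s and contact force between the fingers and block below 0.1 N), for 0.2 s.
2. the marker is fully back against the draw head, which is home (both within 4 mm) (value of joint each of marker, head below 0.004 m), for 0.2 s.
3. the draw head is held still, its front edge and the marker's back edge within 5 mm of the pointer (x of head_edge in the frame of pointer between -0.005 and 0.005 m and x of marker_edge in the frame of pointer between -0.005 and 0.005 m and velocity of joint head between -0.03 and 0.03 m/s), for 0.5 s.
At the end, for the whole second after the job is handed in: The draw head is fully home (within 4 mm), the marker's back edge stands within 5 mm of the pointer along the track, the valve block lies at rest in the tray and is let go (all of step 1 and value of joint head below 0.004 m and x of marker_edge in the frame of pointer between -0.005 and 0.005 m); the robot touches nothing.
It fails at once if the draw head is pulled more than 8 mm past the pointer (x of head_edge in the frame of pointer above 0.008 m).
It fails at once if the draw head snaps back (faster than 0.5 m/s) (velocity of joint head below -0.5 m/s).
It fails at once if a bystander is moved by more than 20 mm or tipped (distance of any of bottle, reducer, wrench, flange from where it was at the start of the episode above 0.02 m or angle between any of bottle, reducer, flange's own z axis and vertical above 0.35 rad).
It also fails if it takes over 67 s, if anything falls off the work surface, if the arm or the gripper's body presses on something with over 40 N, if the wrist force passes 120 N, or if a joint passes its speed limit or range.

## Working session

There is one attempt and no reset: what is moved stays moved. The work goes in short steps, Python scripts to look and compute and a tool call to move; the robot and the scene stay as the last step left them, time stands still between calls to the robot, and variables do not carry over. Pictures are saved under pics/ and viewed, about 8 in all and at most 12, crops included, and the job is handed in when it is done.

Besides the shell and the picture viewer there is one more tool, called by a JSON object that holds its "op" and its "data", one argument or row to a line. carry_out: Moves the arm, as the interface text tells. Its arguments: {"type":"object","properties":{"steps":{"type":"array"},"grip_force":{"type":"number"}},"required":["steps"]}

```bash
mkdir -p pics; ls; cat > h.py <<'E'
import numpy as np, cv2
from plant import status, eyes, order, search_frame, regions_of, place_of
from scipy.spatial.transform import Rotation as Ro
def cam(n):
    s=status.read_state(); im,d=eyes.camera(n); p=eyes.camera_params(n)
    if 'R' in p: R=np.array(p['R']);t=np.array(p['t'])
    else:
        T=np.array(p['T_tool_cam']); Rt=Ro.from_rotvec(s['ee_rot']).as_matrix()
        Rc=Rt@T[:3,:3]; c=Rt@T[:3,3]+np.array(s['tool_pos']); R=Rc.T; t=-R@c
    return dict(im=im,d=d,p=p,R=R,t=t,s=s)
def ray(c,uv):
    p=c['p']; x=np.array([(uv[0]-p['cx'])/p['fx'],(uv[1]-p['cy'])/p['fy']]); k=p['k1']; y=x.copy()
    for _ in range(20): y=x/(1+k*(y@y))
    return np.r_[y,1]
def org(c): return -c['R'].T@c['t']
def atz(c,uv,z):
    v=c['R'].T@ray(c,uv); o=org(c); return o+v*(z-o[2])/v[2]
def dep(c,uv):
    u,v=int(round(uv[0])),int(round(uv[1])); w=c['d'][max(0,v-1):v+2,max(0,u-1):u+2]; w=w[w>0]
    if len(w)==0: return np.full(3,np.nan)
    return c['R'].T@(ray(c,uv)*np.median(w)-c['t'])
def tri(a,ua,b,ub):
    oa,ob=org(a),org(b); va=a['R'].T@ray(a,ua); vb=b['R'].T@ray(b,ub)
    va/=np.linalg.norm(va);vb/=np.linalg.norm(vb)
    k=np.linalg.lstsq(np.c_[va,-vb],ob-oa,rcond=None)[0]
    A=oa+k[0]*va;B=ob+k[1]*vb; return (A+B)/2,np.linalg.norm(A-B)
def proj(c,X):
    q=c['R']@np.asarray(X,float)+c['t']; x=q[:2]/q[2]; x=x*(1+c['p']['k1']*(x@x))
    return x[0]*c['p']['fx']+c['p']['cx'],x[1]*c['p']['fy']+c['p']['cy']
def save(im,f): cv2.imwrite('pics/'+f,np.ascontiguousarray(im[...,::-1]))
E
cat > a.py <<'E'
from h import *
C={n:cam(n) for n in('scene','top','wrist')}
for n in C: save(C[n]['im'],n+'0.png')
np.set_printoptions(precision=1,suppress=True)
Z=dict(gauge=0,head_edge=22,head_knob=72,marker_edge=22,marker_fin=66,pointer=0,block_center=39,tray=0,bottle=0,reducer=0,wrench=0,flange=4)
print(status.read_state())
for k,z in Z.items():
    for n in('top','scene'):
        for r in place_of(n,k)[:5]:
            if r['score']>.2: print(k,n,round(r['score'],2),np.round(r['position']),'dep',dep(C[n],r['position']),'atz',atz(C[n],r['position'],z))
E
python3 a.py
```

```text
pics
{'clock': 0.15, 'joints': array([ 1.1,  0.1,  1.4,  0. ,  1.7, -0.1]), 'dq': array([ 0., -0., -0.,  0.,  0.,  0.]), 'joint_torque': array([  0. , -35.2, -31.4,  -0. ,   0. ,   0. ]), 'tool_pos': array([176.4, 520.6, 255.4]), 'ee_rot': array([-0.5, -3.1,  0. ]), 'contact_force': array([ 0.9, -0.5, -0.5]), 'moment': array([-0., -0.,  0.]), 'width': 1.0005013955071616}
gauge top 0.77 [206. 187.] dep [587.5  94.1  53.7] atz [600.1 105.    0. ]
gauge top 0.29 [230. 139.] dep [758.5  30.2   3.8] atz [759.8  30.7   0. ]
gauge scene 0.9 [358. 307.] dep [611.9 125.4  31.1] atz [591.6 117.8   0. ]
gauge scene 0.75 [354. 299.] dep [613.9 113.5  55.3] atz [576.9  98.8   0. ]
head_edge top 0.6 [219. 182.] dep [611.1  56.9  27.1] atz [612.4  57.7  22. ]
head_edge top 0.47 [201. 182.] dep [601.8 108.5  57. ] atz [610.4 116.   22. ]
head_edge scene 0.59 [334. 299.] dep [622.   65.2  25. ] atz [620.1  64.2  22. ]
head_edge scene 0.23 [353. 297.] dep [612.9 109.4  58.2] atz [588.6  99.6  22. ]
head_knob top 0.64 [220. 172.] dep [624.6  44.3  91.5] atz [629.8  47.5  72. ]
head_knob scene 0.7 [327.
[... 1590 characters left out ...]
ay scene 0.53 [383. 311.] dep [596.3 178.   45.6] atz [565.2 169.7   0. ]
bottle top 0.94 [166. 171.] dep [639.7 221.5  44.7] atz [651.9 234.8   0. ]
bottle top 0.56 [185. 192.] dep [579.1 164.2  24.1] atz [584.5 170.3   0. ]
bottle scene 0.92 [392. 358.] dep [693.  247.9  56.8] atz [660.7 242.5   0. ]
reducer top 0.54 [219. 213.] dep [503.3  45.8  77.9] atz [516.7  58.9   0. ]
reducer scene 0.8 [354. 274.] dep [530.8  66.4  26.7] atz [510.8  58.    0. ]
wrench top 0.51 [231. 139.] dep [759.8  28.6   5.9] atz [761.9  29.5   0. ]
flange top 0.63 [354. 240.] dep [ 430.5 -359.1   32.8] atz [ 433.7 -363.4    4. ]
flange scene 0.65 [246. 197.] dep [ 458.8 -349.9   14.3] atz [ 450.3 -358.2    4. ]
```

```bash
python3 -c "
import cv2,numpy as np
" ; ls pics
```

```text
scene0.png
top0.png
wrist0.png
```

```bash
python3 -c "
import cv2
a=cv2.imread('pics/scene0.png')[230:400,260:460];b=cv2.imread('pics/top0.png')[110:270,110:310]
cv2.imwrite('pics/s1.png',cv2.resize(a,None,fx=3.5,fy=3.5,interpolation=2));cv2.imwrite('pics/t1.png',cv2.resize(b,None,fx=3.7,fy=3.7,interpolation=2))"
```

```text
(no output)
```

View pics/top0.png

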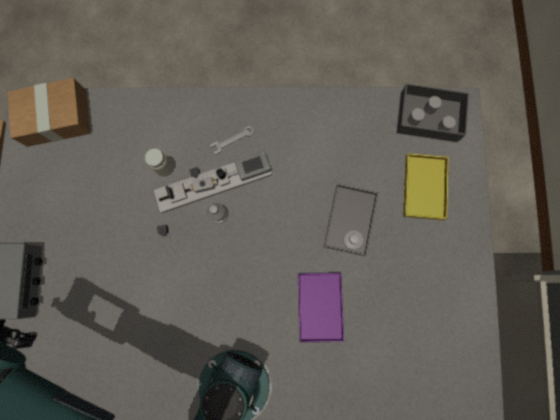

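View pics/s1.png

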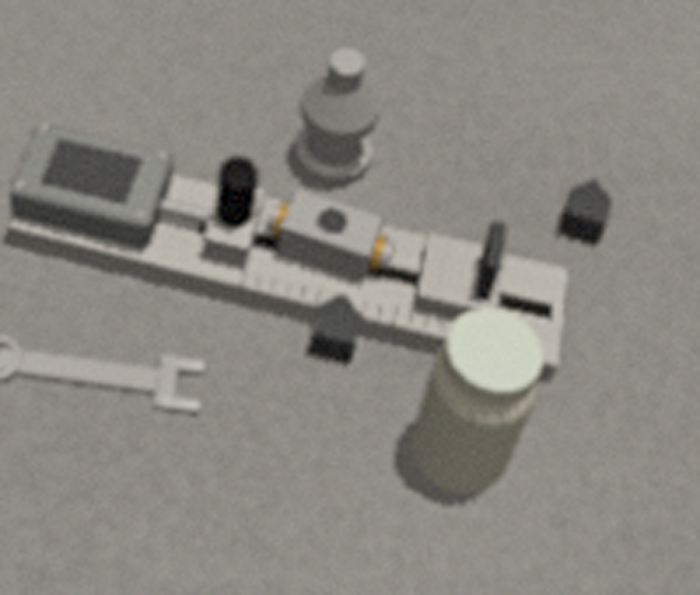

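View pics/t1.png

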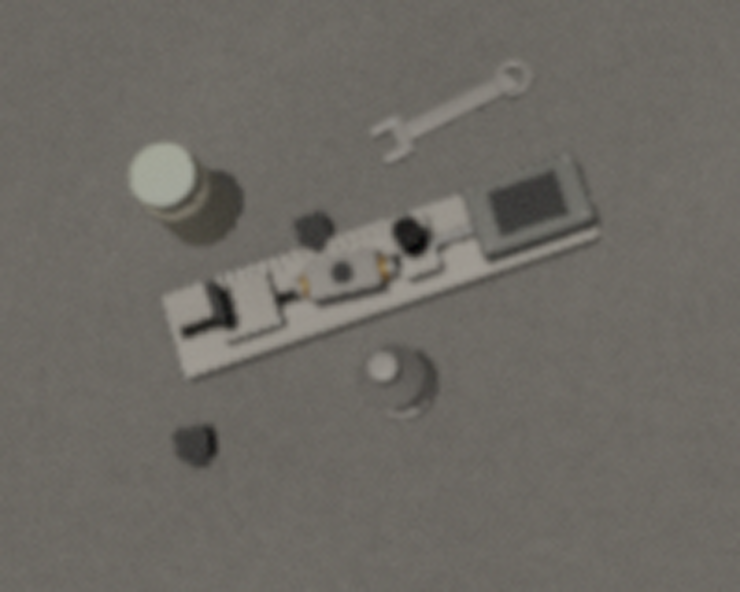

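Possible confusions: there are pointer-like clips at top-view px (196,172), on the bed's far side, and (163,230), loose and nearer the robot. I take (196,172), the farthest. The trays are yellow (426,187), purple (321,306), black (433,113) and grey (350,220) with the flange, so I take the grey one. The block lies on the bed at (202,183), between knob and marker.

```bash
cat >> h.py <<'E'
np.set_printoptions(precision=4,suppress=True)
def yaw(s): # world angle of tool y
    M=Ro.from_rotvec(s['ee_rot']).as_matrix(); return np.arctan2(M[1,1],M[0,1]),M
def plan(pos,yw=None):
    s=status.read_state(); y,M=yaw(s); d=np.asarray(pos,float)-s['tool_pos']
    print('t',round(s['clock'],2),'tcp',s['tool_pos'],'yaw_y deg',np.degrees(y),'F',s['contact_force'],'w',s['width'])
    print('shift tool m',M.T@d/1000)
    if yw is not None:
        e=(np.radians(yw)-y+np.pi/2)%np.pi-np.pi/2; print('turn about tool z',-e)
E
python3 - <<'E'
from h import *
print(yaw(status.read_state())[1]); print(np.array(eyes.camera_params('wrist')['T_tool_cam']))
plan([595,120,260],17)
E
```

```text
[[-0.9471  0.321   0.    ]
 [ 0.321   0.9471  0.0001]
 [ 0.      0.0001 -1.    ]]
[[  -0.0005   -0.9638   -0.2665   66.433 ]
 [   1.       -0.0002   -0.0011    0.5437]
 [   0.001    -0.2665    0.9638 -118.4515]
 [   0.        0.        0.        1.    ]]
t 1.35 tcp [176.5576 520.9056 256.3318] yaw_y deg 71.27707247394557 F [ 0.2295 -0.2909 -0.4265] w 1.001564748471086
shift tool m [-0.525  -0.2454 -0.0037]
turn about tool z 0.9473136230139343
```

```bash
cat >> h.py <<'E'
def rows(pos,yw=None,g=-1,step=58,trn=.18,way=None):
    """straight rows to pos, turning evenly; shift taken in axes before the row's turn"""
    s=status.read_state(); y,M=yaw(s); d=np.asarray(pos,float)-s['tool_pos']; tz=0
    if yw is not None: tz=-((np.radians(yw)-y+np.pi/2)%np.pi-np.pi/2)
    n=int(max(np.ceil(np.linalg.norm(d)/step),np.ceil(abs(tz)/trn),1)); out=[]
    for i in range(n):
        R=M@Ro.from_rotvec([0,0,tz*i/n]).as_matrix(); out.append([g]+[round(float(v),4) for v in R.T@(d/n)/1000]+[round(tz/n,4)])
    print('t',round(s['clock'],2),'tcp',s['tool_pos'],'yaw',np.degrees(y),'F',s['contact_force'],'w',round(s['width'],3),'j',s['joints'])
    for r in out: print(r)
E
python3 -c "
from h import *
rows([595,120,260],17)"
```

```text
t 1.35 tcp [176.5576 520.9056 256.3318] yaw 71.27707247394557 F [ 0.2295 -0.2909 -0.4265] w 1.002 j [ 1.1409  0.0872  1.3707  0.      1.6836 -0.1031]
[-1, -0.0525, -0.0245, -0.0004, np.float64(0.0947)]
[-1, -0.0546, -0.0195, -0.0004, np.float64(0.0947)]
[-1, -0.0562, -0.0142, -0.0004, np.float64(0.0947)]
[-1, -0.0573, -0.0088, -0.0004, np.float64(0.0947)]
[-1, -0.0579, -0.0034, -0.0004, np.float64(0.0947)]
[-1, -0.0579, 0.0021, -0.0004, np.float64(0.0947)]
[-1, -0.0575, 0.0076, -0.0004, np.float64(0.0947)]
[-1, -0.0565, 0.013, -0.0004, np.float64(0.0947)]
[-1, -0.055, 0.0183, -0.0004, np.float64(0.0947)]
[-1, -0.053, 0.0234, -0.0004, np.float64(0.0947)]
```

{"op": "carry_out", "data": {
  "steps": [
    [-1, -0.0525, -0.0245, 0, 0.095],
    [-1, -0.0545, -0.0195, 0, 0.095],
    [-1, -0.056, -0.014, 0, 0.095],
    [-1, -0.0575, -0.009, 0, 0.095],
    [-1, -0.058, -0.0035, 0, 0.095],
    [-1, -0.058, 0.002, 0, 0.095],
    [-1, -0.0575, 0.0075, 0, 0.095],
    [-1, -0.0565, 0.013, 0, 0.095]
  ],
  "grip_force": 60
}}

```text
clock: 2.35
tool_pos: [512.2, 198.0, 256.6]
ee_rot: [1.629, 2.686, 0.001]
contact_force: [0.2, 0.8, 0.2]
width: 1.0
```

{"op": "carry_out", "data": {
  "steps": [
    [-1, -0.055, 0.018, 0, 0.095],
    [-1, -0.053, 0.0235, 0, 0.095],
    [-1, 0, 0, 0, 0],
    [-1, 0, 0, 0, 0]
  ]
}}

```text
clock: 2.85
tool_pos: [594.1, 119.2, 256.0]
ee_rot: [-1.871, -2.522, 0.0]
contact_force: [0.6, 0.8, 0.8]
width: 1.003
```

```bash
cat > b.py <<'E'
from h import *
c=cam('wrist'); save(c['im'],'w1.png'); plan([595,120,260],17)
Z=dict(head_edge=22,head_knob=72,marker_edge=22,marker_fin=66,pointer=0,block_center=39,gauge=0)
for k,z in Z.items():
    for r in place_of('wrist',k)[:3]:
        if r['score']>.2: print(k,round(r['score'],2),np.round(r['position']),'dep',dep(c,r['position']),'atz',atz(c,r['position'],z))
E
python3 b.py
```

```text
t 2.9 tcp [593.7896 119.8013 256.4016] yaw_y deg 16.91454708755264 F [0.1365 1.7379 0.0825] w 1.0029354453009693
shift tool m [-0.0002  0.0012 -0.0036]
turn about tool z -0.0014914346776249143
head_edge 0.64 [291. 238.] dep [617.819   66.8203  43.6868] atz [620.5736  59.1486  22.    ]
head_knob 0.57 [295. 271.] dep [624.7093  55.6094  92.7052] atz [628.3028  46.1873  72.    ]
marker_edge 0.96 [291. 135.] dep [588.102  164.5249  24.2294] atz [588.1803 164.4019  22.    ]
marker_fin 0.73 [285.  87.] dep [570.5564 203.0789  81.3908] atz [570.2813 204.0881  66.    ]
pointer 0.97 [170.  33.] dep [451.216  223.4282  26.7507] atz [441.6335 226.472    0.    ]
pointer 0.78 [313. 174.] dep [621.9664 133.4864  22.7486] atz [624.9521 130.2291   0.    ]
pointer 0.25 [285.  90.] dep [571.3865 200.6194  81.5411] atz [570.159  205.2845   0.    ]
block_center 0.74 [285. 198.] dep [599.2946 109.1064  57.3029] atz [600.6503 104.7935  39.    ]
gauge 0.74 [292. 181.] dep [600.6868 126.1608  56.4661] atz [605.1054 115.918    0.    ]
```

View pics/w1.png

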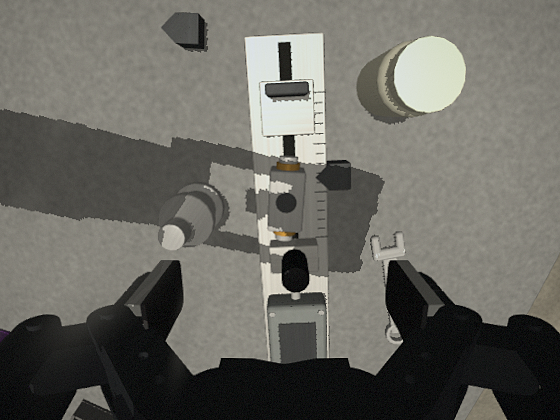

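```bash
cat > seg.py <<'E'
from h import *
def cloud(c):
    v,u=np.mgrid[0:420,0:560]; p=c['p']; uv=np.stack([u,v],-1).reshape(-1,1,2).astype(np.float64)
    K=np.array([[p['fx'],0,p['cx']],[0,p['fy'],p['cy']],[0,0,1]]); n=cv2.undistortPoints(uv,K,np.array([p['k1'],0,0,0,0]))[:,0]
    d=c['d'].reshape(-1,1); X=(np.c_[n,np.ones(len(n))]*d-c['t'])@c['R']; X[d[:,0]<=0]=np.nan
    return X.reshape(420,560,3)
def show(c):
    X=cloud(c); I=c['im'].astype(int).sum(-1)/3
    box=(X[...,0]>480)&(X[...,0]<720)&(X[...,1]>-70)&(X[...,1]<270)
    def rect(name,z0,z1,extra=True):
        m=box&(X[...,2]>z0)&(X[...,2]<z1)&extra; n,l,st,ce=cv2.connectedComponentsWithStats(m.astype(np.uint8))
        for i in np.argsort(-st[1:,4])[:3]+1:
            if st[i,4]<60: continue
            P=X[l==i]; r=cv2.minAreaRect(P[:,:2].astype(np.float32)*1)
            print(name,'px',ce[i].round(),'n',st[i,4],'z',np.median(P[:,2]).round(1),'c',np.round(r[0],1),'size',np.round(r[1],1),'ang',round(r[2],1))
    rect('bed',18,28); rect('marker',40,47); rect('block/housing',50,62); rect('fin',76,85); rect('knob',87,98)
    rect('clip',18,31,I<75)
    return X,I
if __name__=='__main__':
    c=cam('wrist'); X,I=show(c); np.set_printoptions(linewidth=200)
    print(I[160:195:2,308:356:3].astype(int)); 
E
python3 seg.py
```

```text
bed px [292. 151.] n 12213 z 23.0 c [623.9  90.2] size [ 99.6 356.2] ang 19.5
bed px [364.  89.] n 105 z 22.3 c [646.5 229.3] size [16. 53.] ang 26.7
bed px [206. 199.] n 83 z 22.6 c [521.   74.5] size [ 7.2 30.7] ang 66.5
marker px [287. 112.] n 2305 z 43.3 c [577.  188.6] size [49.6 50.2] ang 19.9
marker px [295. 300.] n 226 z 42.7 c [643.5   1.9] size [62.3 13.5] ang 20.0
marker px [292. 246.] n 149 z 44.7 c [623.4  57.6] size [48.6  7.5] ang 21.7
block/housing px [297. 331.] n 3175 z 55.2 c [656.3 -33.5] size [63.5 72. ] ang 20.1
block/housing px [285. 201.] n 2279 z 57.0 c [601.  103.4] size [34.  73.2] ang 13.6
block/housing px [199. 204.] n 257 z 57.4 c [520.4  73.4] size [23.8 53.1] ang 64.1
fin px [287.  89.] n 545 z 81.2 c [572.  202.9] size [35.4 10.4] ang 18.2
fin px [185. 221.] n 465 z 79.8 c [515.8  63.6] size [28.5 35.4] ang 60.2
fin px [380.  88.] n 183 z 80.5 c [647.2 229.1] size [16.4 53.5] ang 28.7
knob px [391.  84.] n 855 z 93.4 c [655.3 232.7] size [34.  58.7] ang 31.8
knob px [294. 278.] n 613 z 92.7 c [627.1  47.5] size [24.7 25.4] ang 16.7
knob px [182. 225.]
[... 785 characters left out ...]
  39  39  44  39  36  51  76]
 [116 115 116  40  43  41  40  39  43  43  41  43  42  40  55  80]
 [114 116 119  38  43  45  43  40  40  41  39  44  43  41  53  71]
 [115 115 117  97  39  38  43  42  41  41  43  43  44  39  52  71]
 [117 115 114  80  46  38  36  42  39  40  44  44  41  39  50  73]
 [115 115 116 117 120  46  41  41  41  40  39  47  45  39  53  76]
 [116 118 115 113 111 109  36  40  42  43  41  45  41  38  52  72]
 [116 116 116 114 115 118  62  42  39  38  39  44  38  36  53  75]
 [118 116 116 116 117 108  80  50  55  57  58  60  62  59  75  72]
 [115 115  82  69  70  82  66  82  76  75  75  76  74  76  76  69]
 [116 115 116 111 113 116  81  77  77  74  75  73  74  75  75  75]]
```

The wrist view shows the clip tip at px (317,177), the block at (285,201), the knob at (294,278), the fin at (287,89), and the bottle and reducer well clear. The gauge axis is at about 109.7°. The sizes and heights match the text, so I grasp the block now.

```bash
python3 -c "
from h import *
rows([601,103.4,110],13.6); rows([601,103.4,57],13.6)"
```

```text
t 3.3 tcp [594.0282 119.6027 256.5744] yaw 16.902900748741285 F [-0.8303 -0.4784  0.2121] w 1.001 j [ 0.1051  0.2122  1.2288  0.0001  1.7002 -0.1899]
[-1, -0.0058, 0.0006, 0.0489, np.float64(0.0192)]
[-1, -0.0058, 0.0007, 0.0489, np.float64(0.0192)]
[-1, -0.0058, 0.0009, 0.0489, np.float64(0.0192)]
t 3.3 tcp [594.0282 119.6027 256.5744] yaw 16.902900748741285 F [-0.8303 -0.4784  0.2121] w 1.001 j [ 0.1051  0.2122  1.2288  0.0001  1.7002 -0.1899]
[-1, -0.0044, 0.0005, 0.0499, np.float64(0.0144)]
[-1, -0.0044, 0.0005, 0.0499, np.float64(0.0144)]
[-1, -0.0044, 0.0006, 0.0499, np.float64(0.0144)]
[-1, -0.0044, 0.0007, 0.0499, np.float64(0.0144)]
```

{"op": "carry_out", "data": {
  "steps": [
    [-0.3, -0.006, 0.0005, 0.049, 0.019],
    [-0.3, -0.006, 0.001, 0.049, 0.019],
    [-0.3, -0.0055, 0.001, 0.049, 0.019],
    [-0.3, 0, 0, 0.025, 0],
    [-0.3, 0, 0, 0.0275, 0],
    [-0.3, 0, 0, 0, 0]
  ]
}}

```text
clock: 4.05
tool_pos: [599.3, 102.8, 53.9]
ee_rot: [-1.94, -2.465, 0.007]
contact_force: [0.3, 0.3, 0.9]
width: 0.651
```

```bash
python3 -c "
from h import *
plan([601,103.4,57],13.6)
c=cam('wrist'); save(c['im'],'w2.png')"
```

```text
t 4.05 tcp [599.3402 102.8061  53.8647] yaw_y deg 13.590473548842802 F [0.3064 0.285  0.9134] w 0.6505519376413769
shift tool m [ 0.0002  0.0017 -0.0031]
turn about tool z -0.00016626793872354106
```

View pics/w2.png

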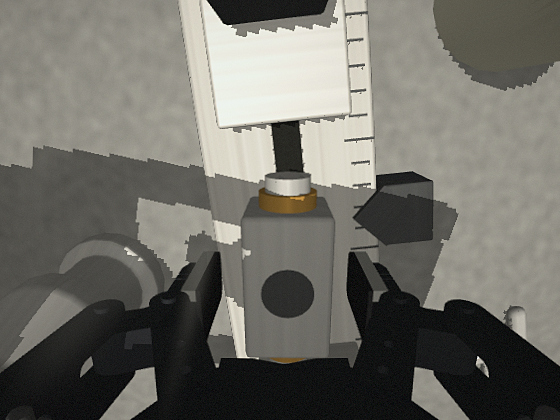

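The block sits between the fingers, with the arrow tip at px (353,215). I close and lift.

```bash
python3 - <<'E'
from h import *
c=cam('wrist')
g=np.array([-.3371,.9415]); k=np.array([627.1,47.5])
for z in (22,26):
    P=atz(c,(353.5,215),z); print(z,P,'gauge x rel',(P[:2]-k)@g-75, 'y',(P[:2]-k)@np.array([-g[1],g[0]]))
print(dep(c,(358,215)),dep(c,(345,215)))
# marker back edge top, px (220..352, ~125..118)
for uv in ((220,127),(285,122),(350,116)):
    print(uv,atz(c,uv,43),(atz(c,uv,43)[:2]-k)@g-75)
E
```

```text
22 [627.9933 131.4375  22.    ] gauge x rel 3.7260210782326055 y -29.13635507943525
26 [626.9005 132.415   26.    ] gauge x rel 5.014731984420521 y -28.43697000408578
[628.5523 133.1734  27.1596] [624.0397 130.6223  22.4478]
(220, 127) [563.9522 157.83    43.    ] 50.16278351739581
(285, 122) [587.1879 165.237   43.    ] 49.30375613144018
(350, 116) [610.1139 173.1053  43.    ] 48.98337494011972
```

{"op": "carry_out", "data": {
  "steps": [
    [0.7, 0, 0.0015, -0.003, 0],
    [0.7, 0, 0, 0, 0],
    [0.7, 0, 0, 0, 0]
  ],
  "grip_force": 60
}}

```text
clock: 4.53
tool_pos: [604.3, 103.4, 62.4]
ee_rot: [1.941, 2.466, 0.005]
contact_force: [-1.4, 0.4, 5.9]
width: 0.384
```

{"op": "carry_out", "data": {
  "steps": [
    [0.7, 0, 0, -0.03, 0],
    [0.7, 0, 0, -0.05, 0],
    [0.7, 0, 0, -0.05, 0]
  ]
}}

```text
clock: 4.9
tool_pos: [602.2, 103.2, 189.5]
ee_rot: [-1.942, -2.467, 0.003]
contact_force: [0.7, -0.3, -4.2]
width: 0.382
```

```bash
python3 -c "
from h import *
rows([540,-340,190],-10,g=.7)
# tray outline from saved-type top view
c=cam('top'); 
for uv in ((338,186),(376,191),(366,254),(326,248)): print(uv,atz(c,uv,30))
r=[x for x in regions_of('top','tray') if x['score']>.3]
for x in r:
  cnt=np.argwhere(x['pixels'])[:,::-1].astype(np.float32); 
  h=cv2.convexHull(cnt)[:,0]; W=np.array([atz(c,u,20)[:2] for u in h],np.float32); print(x['score'],cv2.minAreaRect(W))
"
```

```text
t 4.9 tcp [602.1991 103.1738 189.4766] yaw 13.578789444233125 F [ 0.7184 -0.3117 -4.212 ] w 0.382 j [ 0.0769  0.2453  1.3219  0.0001  1.5772 -0.1601]
[0.7, -0.052, -0.0206, -0.0, np.float64(0.0514)]
[0.7, -0.053, -0.0179, -0.0, np.float64(0.0514)]
[0.7, -0.0539, -0.0151, -0.0, np.float64(0.0514)]
[0.7, -0.0546, -0.0123, -0.0, np.float64(0.0514)]
[0.7, -0.0551, -0.0095, -0.0, np.float64(0.0514)]
[0.7, -0.0555, -0.0067, -0.0, np.float64(0.0514)]
[0.7, -0.0558, -0.0038, -0.0, np.float64(0.0514)]
[0.7, -0.0559, -0.0009, -0.0, np.float64(0.0514)]
(338, 186) [ 597.1158 -312.4494   30.    ]
(376, 191) [ 581.5227 -429.9694   30.    ]
(366, 254) [ 386.9328 -393.2292   30.    ]
(326, 248) [ 404.9285 -272.7508   30.    ]
0.96 ((493.9049377441406, -351.3543395996094), (135.3780975341797, 206.8164520263672), 78.34700012207031)
0.78 ((230.90444946289062, -253.27410888671875), (203.25009155273438, 133.06057739257812), 1.4214203357696533)
0.61 ((600.0902709960938, -589.59912109375), (138.1082000732422, 208.2600555419922), 84.99223327636719)
```

{"op": "carry_out", "data": {
  "steps": [
    [0.7, -0.0535, -0.021, 0, 0.055],
    [0.7, -0.0545, -0.018, 0, 0.055],
    [0.7, -0.0555, -0.015, 0, 0.055],
    [0.7, -0.056, -0.012, 0, 0.055],
    [0.7, -0.0565, -0.0095, 0, 0.055],
    [0.7, -0.057, -0.0065, 0, 0.055],
    [0.7, -0.057, -0.003, 0, 0.055],
    [0.7, -0.057, 0, 0, 0.055]
  ]
}}

```text
clock: 6.0
tool_pos: [536.5, -351.7, 187.0]
ee_rot: [-2.434, -1.98, 0.001]
contact_force: [1.1, -0.8, -3.7]
width: 0.385
```

```bash
python3 -c "
from h import *
rows([540,-360,100],-11.7,g=.7)
c=cam('wrist'); save(c['im'],'w3.png')
for k in('flange','tray','block_center'):
  for r in place_of('wrist',k)[:2]: print(k,r['score'],r['position'],dep(c,r['position']),atz(c,r['position'],4))
"
```

```text
t 6.0 tcp [ 536.5044 -351.6744  187.0378] yaw -11.736118071122206 F [ 1.144  -0.844  -3.7238] w 0.385 j [-0.6688  0.314   1.241   0.0004  1.5901 -0.4639]
[0.7, -0.0038, 0.0027, 0.0435, np.float64(-0.0003)]
[0.7, -0.0038, 0.0027, 0.0435, np.float64(-0.0003)]
flange 0.87 [178.0, 218.0] [ 447.0961 -350.3764   33.1253] [ 435.9235 -357.2841    4.    ]
tray 0.58 [243.5, 196.3] [ 500.3223 -349.4651    4.8658] [ 500.1746 -349.6486    4.    ]
tray 0.57 [384.4, 384.8] [ 560.1455 -338.4958  252.6737] [ 600.1503 -586.232     4.    ]
block_center 0.92 [282.9, 263.4] [ 539.2874 -341.1714  182.1597] [ 521.4798 -421.1496    4.    ]
block_center 0.74 [244.6, 195.8] [ 501.4766 -349.1202    5.3278] [ 501.2549 -349.4004    4.    ]
```

View pics/w3.png

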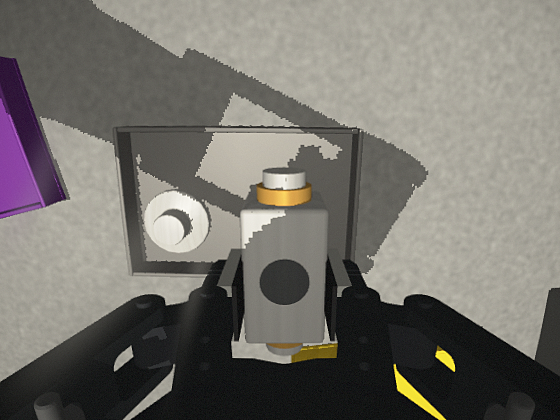

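The block is held over the free half of the grey tray, with the flange at px (178,218) clear to the left. I lower it.

{"op": "carry_out", "data": {
  "steps": [
    [0.7, -0.004, 0.003, 0.045, 0],
    [0.7, -0.004, 0.003, 0.045, 0],
    [0.7, 0, 0, 0.03, 0],
    [0.7, 0, 0, 0.015, 0],
    [0.7, 0, 0, 0.004, 0],
    [0.7, 0, 0, 0, 0]
  ]
}}

```text
clock: 6.95
tool_pos: [542.7, -359.5, 52.0]
ee_rot: [2.433, 1.984, 0.001]
contact_force: [-0.6, -0.9, -4.6]
width: 0.384
```

{"op": "carry_out", "data": {
  "steps": [
    [0.7, 0, 0, 0.006, 0],
    [0.7, 0, 0, 0, 0]
  ]
}}

```text
clock: 7.2
tool_pos: [542.0, -359.6, 45.2]
ee_rot: [2.435, 1.985, 0.0]
contact_force: [-0.3, 0.1, -3.2]
width: 0.386
```

{"op": "carry_out", "data": {
  "steps": [
    [0.7, 0, 0, 0.002, 0],
    [0.7, 0, 0, 0, 0]
  ]
}}

```text
clock: 7.45
tool_pos: [542.1, -359.8, 44.5]
ee_rot: [2.434, 1.984, 0.001]
contact_force: [-2.2, 2.3, 4.4]
width: 0.38
```

{"op": "carry_out", "data": {
  "steps": [
    [0.0, 0, 0, 0, 0],
    [-0.15, 0, 0, 0, 0],
    [-0.15, 0, 0, 0, 0],
    [-0.15, 0, 0, -0.04, 0],
    [-0.15, 0, 0, -0.05, 0],
    [-0.15, 0, 0, -0.05, 0]
  ]
}}

```text
clock: 8.2
tool_pos: [541.8, -359.4, 183.9]
ee_rot: [-2.435, -1.985, -0.0]
contact_force: [-0.5, -1.1, 0.0]
width: 0.576
```

```bash
python3 - <<'E'
from h import *
import seg
c=cam('wrist'); X=seg.cloud(c)
m=(X[...,2]>33)&(X[...,2]<48)&(X[...,0]>490)&(X[...,0]<610)&(X[...,1]<-290)&(X[...,1]>-430)
P=X[m]; print(len(P),np.median(P[:,2]),cv2.minAreaRect(P[:,:2].astype(np.float32)))
# next: fin hover; fin at
g=np.array([-.3371,.9415]); fin=np.array([572,202.9])
rows([*fin,185],19.7,g=-.2)
E
```

```text
3249 38.96774005468139 ((541.9164428710938, -352.41748046875), (69.36202239990234, 83.86088562011719), 38.39400100708008)
t 8.25 tcp [ 544.4099 -361.5029  193.6102] yaw -11.625653410378437 F [ 1.1569 -1.5324  5.669 ] w 0.577 j [-0.6729  0.3262  1.2123  0.0001  1.5884 -0.47  ]
[-0.2, 0.0558, -0.0087, 0.0004, np.float64(-0.0547)]
[-0.2, 0.0562, -0.0056, 0.0004, np.float64(-0.0547)]
[-0.2, 0.0565, -0.0025, 0.0004, np.float64(-0.0547)]
[-0.2, 0.0565, 0.0006, 0.0004, np.float64(-0.0547)]
[-0.2, 0.0564, 0.0036, 0.0004, np.float64(-0.0547)]
[-0.2, 0.0561, 0.0067, 0.0004, np.float64(-0.0547)]
[-0.2, 0.0557, 0.0098, 0.0004, np.float64(-0.0547)]
[-0.2, 0.055, 0.0128, 0.0004, np.float64(-0.0547)]
[-0.2, 0.0543, 0.0158, 0.0004, np.float64(-0.0547)]
[-0.2, 0.0533, 0.0187, 0.0004, np.float64(-0.0547)]
```

{"op": "carry_out", "data": {
  "steps": [
    [-0.3, 0.056, -0.0085, 0, -0.055],
    [-0.3, 0.056, -0.0055, 0, -0.055],
    [-0.3, 0.0565, -0.0025, 0, -0.055],
    [-0.3, 0.0565, 0.0005, 0, -0.055],
    [-0.3, 0.0565, 0.0035, 0, -0.055],
    [-0.3, 0.056, 0.0065, 0, -0.055],
    [-0.3, 0.0555, 0.01, 0, -0.055],
    [-0.3, 0.055, 0.013, 0, -0.055]
  ]
}}

```text
clock: 9.25
tool_pos: [563.8, 93.6, 182.9]
ee_rot: [1.941, 2.47, 0.001]
contact_force: [0.1, -0.5, -0.3]
width: 0.65
```

{"op": "carry_out", "data": {
  "steps": [
    [-0.3, 0.0545, 0.016, 0, -0.0545],
    [-0.3, 0.0535, 0.0185, 0, -0.0545],
    [-0.3, 0, 0, 0, 0]
  ]
}}

```text
clock: 9.62
tool_pos: [568.3, 209.1, 182.3]
ee_rot: [-1.798, -2.575, -0.001]
contact_force: [0.2, -0.6, -0.5]
width: 0.652
```

```bash
python3 - <<'E'
from h import *
import seg
c=cam('wrist'); save(c['im'],'w4.png')
seg.show(c)
rows([572,202.9,74],19.7,g=-.3)
E
```

```text
bed px [286. 252.] n 15661 z 23.0 c [599.9 159.4] size [ 99.7 208.5] ang 19.5
bed px [383. 184.] n 236 z 23.2 c [646.8 248.2] size [54.2 17.3] ang 66.1
marker px [283. 231.] n 2376 z 43.4 c [576.3 188.9] size [50.  49.8] ang 19.8
marker px [389. 190.] n 219 z 43.5 c [646.  244.4] size [54.1 17.8] ang 77.0
block/housing px [396. 193.] n 410 z 56.2 c [647.4 245.7] size [56.2 20.1] ang 72.8
block/housing px [284. 210.] n 200 z 56.4 c [570.1 206.8] size [35.3  1.7] ang 18.9
fin px [284. 225.] n 830 z 81.1 c [571.5 202.6] size [36.  10.7] ang 20.6
fin px [407. 202.] n 418 z 80.6 c [647.1 245.3] size [56.9 20.9] ang 73.3
knob px [419. 211.] n 1404 z 93.6 c [654.2 243.1] size [58.7 35.2] ang 74.4
clip px [283. 309.] n 1259 z 23.4 c [608.7 109.2] size [ 47.6 103.3] ang 16.3
clip px [333. 296.] n 878 z 26.8 c [641.  137.1] size [34.1 29.5] ang 26.0
clip px [284. 173.] n 692 z 23.5 c [562.3 228.7] size [47.1 36.7] ang 19.8
t 9.68 tcp [568.5657 206.8288 182.3275] yaw 20.01161405525057 F [-0.0014  0.0734 -0.6258] w 0.648 j [ 0.2554  0.2338  1.3501 -0.0004  1.558  -0.0939]
[-0.3, -0.0024, 0.001, 0.0542, np.float64(0.0027)]
[-0.3, -0.0024, 0.001, 0.0542, np.float64(0.0027)]
```

{"op": "carry_out", "data": {
  "steps": [
    [-0.3, -0.003, 0.001, 0.04, 0.003],
    [-0.3, -0.002, 0.001, 0.04, 0.002],
    [-0.3, 0, 0, 0.027, 0],
    [-0.3, 0, 0, 0, 0]
  ]
}}

```text
clock: 10.18
tool_pos: [570.6, 198.9, 72.7]
ee_rot: [-1.813, -2.561, 0.008]
contact_force: [-0.3, 0.3, 0.6]
width: 0.65
```

```bash
python3 -c "
from h import *
plan([571.7,202.7,74],19.7)"
```

```text
t 10.18 tcp [570.6235 198.9273  72.6962] yaw_y deg 19.409529424919842 F [-0.299   0.324   0.5756] w 0.6499086274014858
shift tool m [ 0.0032  0.0023 -0.0013]
turn about tool z -0.005069667915310161
```

{"op": "carry_out", "data": {
  "steps": [
    [-0.1, 0.002, 0.001, -0.001, -0.004],
    [0.6, 0, 0, 0, 0],
    [0.6, 0, 0, 0, 0],
    [0.6, 0, 0, 0, 0]
  ],
  "grip_force": 30
}}

```text
clock: 10.68
tool_pos: [571.4, 202.5, 79.8]
ee_rot: [-1.806, -2.569, 0.005]
contact_force: [-9.3, -3.5, 7.7]
width: 0.415
```

```bash
python3 -c "
from h import *
plan([571.5+110*.3371,202.6-110*.9415,74],19.7)"
```

```text
t 10.68 tcp [571.4048 202.5033  79.7829] yaw_y deg 19.78800596952039 F [-9.2538 -3.54    7.7498] w 0.41542443034164755
shift tool m [-0.1099 -0.      0.0059]
turn about tool z 0.0015359939295405134
```

{"op": "carry_out", "data": {
  "steps": [
    [0.6, -0.01, 0, 0, 0],
    [0.6, -0.02, -0.001, 0, 0],
    [0.6, -0.02, -0.001, 0, 0],
    [0.6, -0.02, 0, 0, 0],
    [0.6, -0.02, 0, 0, 0],
    [0.6, -0.012, 0, 0, 0],
    [0.6, 0, 0, 0, 0]
  ]
}}

```text
clock: 11.55
tool_pos: [606.1, 104.5, 79.8]
ee_rot: [1.806, 2.567, -0.001]
contact_force: [-4.3, -3.9, 6.1]
width: 0.417
```

```bash
python3 -c "
from h import *
plan([571.5+110*.3371,202.6-110*.9415,74],19.7)
c=cam('wrist'); save(c['im'],'w5.png')"
```

```text
t 11.55 tcp [606.1101 104.5169  79.7584] yaw_y deg 19.72215452625936 F [-4.3499 -3.9102  6.1147] w 0.41684012708956536
shift tool m [-0.006   0.0005  0.0058]
turn about tool z 0.000386669427445252
```

View pics/w5.png

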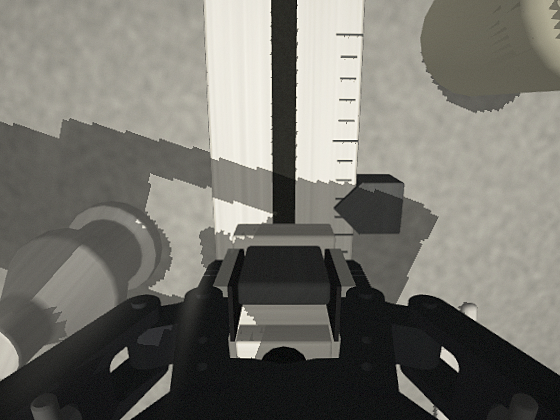

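The marker is nearly back: it is held by its fin, the head's knob shows at (285,352), and about 6 mm is left. I continue in small steps.

{"op": "carry_out", "data": {
  "steps": [
    [0.6, -0.003, 0, 0, 0],
    [0.6, -0.002, 0, 0, 0],
    [0.6, 0, 0, 0, 0]
  ]
}}

```text
clock: 11.98
tool_pos: [607.2, 101.4, 79.8]
ee_rot: [1.806, 2.569, 0.0]
contact_force: [-5.0, -0.9, 8.0]
width: 0.42
```

{"op": "carry_out", "data": {
  "steps": [
    [0.6, -0.002, 0, 0, 0],
    [0.6, 0, 0, 0, 0]
  ]
}}

```text
clock: 12.22
tool_pos: [607.8, 99.7, 79.8]
ee_rot: [1.806, 2.569, 0.001]
contact_force: [-6.2, 0.9, 7.2]
width: 0.413
```

{"op": "carry_out", "data": {
  "steps": [
    [0.6, -0.002, 0, 0, 0],
    [0.6, 0, 0, 0, 0]
  ]
}}

```text
clock: 12.48
tool_pos: [608.5, 97.9, 79.8]
ee_rot: [1.806, 2.569, 0.001]
contact_force: [-6.4, -0.3, 7.3]
width: 0.416
```

{"op": "carry_out", "data": {
  "steps": [
    [0.6, -0.002, 0, 0, 0],
    [0.6, 0, 0, 0, 0]
  ]
}}

```text
clock: 12.72
tool_pos: [608.5, 97.7, 79.8]
ee_rot: [-1.805, -2.569, -0.004]
contact_force: [-7.9, 4.0, 8.3]
width: 0.412
```

{"op": "carry_out", "data": {
  "steps": [
    [0.6, -0.002, 0, 0, 0],
    [0.6, 0, 0, 0, 0]
  ]
}}

```text
clock: 12.98
tool_pos: [608.6, 97.6, 79.9]
ee_rot: [-1.802, -2.567, -0.006]
contact_force: [-9.1, 7.1, 9.0]
width: 0.419
```

{"op": "carry_out", "data": {
  "steps": [
    [0.3, 0.003, 0, 0, 0],
    [-0.1, 0, 0, 0, 0],
    [-0.1, 0, 0, 0, 0],
    [-0.1, 0, 0, -0.05, 0],
    [-0.1, -0.01, 0, -0.04, 0],
    [-0.1, -0.045, 0, 0, 0],
    [-0.1, 0, 0, 0, 0]
  ]
}}

```text
clock: 13.85
tool_pos: [628.8, 42.5, 167.6]
ee_rot: [1.811, 2.564, 0.001]
contact_force: [-0.1, 0.2, -0.2]
width: 0.548
```

```bash
python3 - <<'E'
from h import *
import seg
c=cam('wrist'); save(c['im'],'w6.png')
X,I=seg.show(c)
g=np.array([-.3371,.9415]); 
rows([627.1,47.5,78],19.7,g=-.1)
E
```

```text
bed px [287. 103.] n 18528 z 23.0 c [638.3  52.3] size [100.2 276.7] ang 19.8
bed px [424.   2.] n 130 z 22.5 c [676.1 212.5] size [25.4  3.2] ang 19.5
bed px [170. 126.] n 130 z 22.4 c [529.2  67.7] size [ 6.1 28. ] ang 26.4
marker px [283. 151.] n 4198 z 43.4 c [615.1  81.6] size [49.5 55.1] ang 19.5
marker px [283. 260.] n 437 z 42.2 c [642.    6.2] size [61.9 20.3] ang 19.8
block/housing px [284. 310.] n 6879 z 55.2 c [657.7 -37.7] size [63.6 81.4] ang 19.7
block/housing px [159. 127.] n 525 z 57.8 c [529.3  68.6] size [18.7 50.9] ang 29.2
block/housing px [283. 191.] n 119 z 56.0 c [624.8  55. ] size [23.   7.9] ang 16.4
fin px [125. 132.] n 1089 z 80.0 c [517.9  61.6] size [28.5 35.1] ang 23.3
fin px [282. 125.] n 1067 z 81.1 c [609.   98.4] size [35.2  9.9] ang 19.5
fin px [283. 200.] n 127 z 80.6 c [625.1  54.1] size [24.6 10. ] ang 17.2
knob px [282. 221.] n 1439 z 92.8 c [627.2  46.6] size [25.3 25. ] ang 40.6
knob px [116. 134.] n 389 z 92.5 c [520.4  63.3] size [11.2 24.1] ang 26.2
clip px [282.  53.] n 1764 z 23.2 c [593.  143.1] size [11.4 74.1] ang 19.7
clip px [170. 127.] n 132 z 22.6 c [529.2  67.7] size [ 6.1 28. ] ang 26.4
t 13.9 tcp [627.8991  43.9411 166.8003] yaw 19.610419824339 F [ 0.2165  0.3021 -0.6469] w 0.549 j [-0.0203  0.2941  1.3068  0.0002  1.54   -0.3625]
[-0.1, 0.0018, 0.0002, 0.0444, np.float64(-0.0008)]
[-0.1, 0.0018, 0.0002, 0.0444, np.float64(-0.0008)]
```

View pics/w6.png

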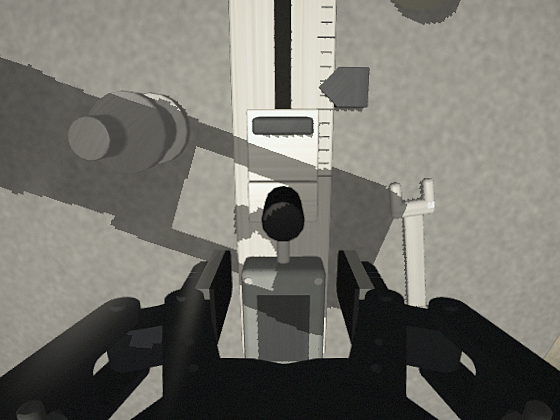

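The view shows the knob at (283,213), the marker touching the head (seam at about row 182), and the arrow tip at (319,88). The fin-to-knob distance measures 54.9 mm against 55 expected, so the marker is home.

{"op": "carry_out", "data": {
  "steps": [
    [-0.1, 0.0025, 0, 0.045, 0],
    [-0.1, 0, 0, 0.045, 0],
    [-0.1, 0, 0, 0, 0]
  ]
}}

```text
clock: 14.28
tool_pos: [624.4, 48.5, 73.4]
ee_rot: [-1.803, -2.566, 0.005]
contact_force: [-1.7, 1.0, 0.9]
width: 0.552
```

```bash
python3 - <<'E'
from h import *
plan([627.2,46.8,76],19.7)
c=cam('wrist'); save(c['im'],'w7.png')
E
```

```text
t 14.28 tcp [624.4407  48.5374  73.3957] yaw_y deg 19.79944369228303 F [-1.6841  1.0358  0.9312] w 0.552157075699554
shift tool m [-0.0026  0.002  -0.0026]
turn about tool z 0.0017356198506790488
```

{"op": "carry_out", "data": {
  "steps": [
    [-0.1, -0.002, 0.0015, -0.002, 0],
    [0.8, 0, 0, 0, 0],
    [0.8, 0, 0, 0, 0],
    [0.8, 0, 0, 0, 0]
  ],
  "grip_force": 80
}}

```text
clock: 14.82
tool_pos: [627.2, 45.5, 81.6]
ee_rot: [-1.807, -2.569, 0.005]
contact_force: [-6.7, -2.5, 9.1]
width: 0.287
```

```bash
cat > tip.py <<'E'
from h import *
import sys
s=status.read_state(); print('t',s['clock'],'tcp',s['tool_pos'],'F',s['contact_force'],'w',s['width'],'x along',(s['tool_pos'][:2]-[627.2,46.8])@np.array([-.3371,.9415]))
c=cam('wrist'); save(c['im'],sys.argv[1])
E
python3 tip.py w8.png
```

```text
t 14.825 tcp [627.2325  45.491   81.5596] F [-6.711  -2.5286  9.0549] w 0.2872839630295711 x along -1.2433821358649517
```

View pics/w8.png

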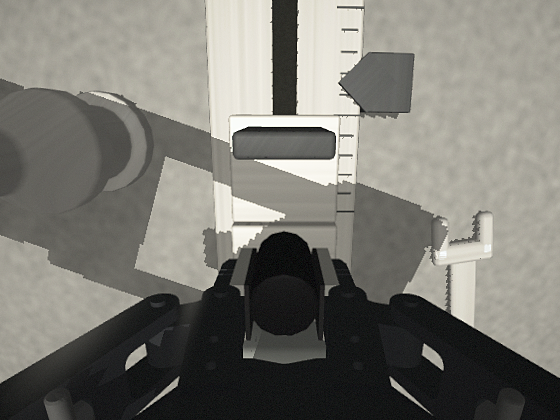

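The knob is gripped. The arrow tip is at (339,83) and the head/marker seam at about row 223.

```bash
cat > meas.py <<'E'
from h import *
g=np.array([-.3371,.9415])
def m(tip,edge,zt=25,ze=43):
    s=status.read_state(); c=cam('wrist')
    k=np.array(s['tool_pos'][:2])
    t=atz(c,tip,zt)[:2]; 
    e=[ (atz(c,u,ze)[:2]-k)@g for u in edge]
    print('tip ahead of tcp',(t-k)@g,'edge ahead of tcp',e,'dep tip',dep(c,(tip[0]+5,tip[1])),'dz edge',dep(c,(edge[0][0],edge[0][1]-4)),dep(c,(edge[0][0],edge[0][1]+4)))
E
python3 - <<'E'
from meas import *
im=cv2.imread('pics/w8.png',0); print(im[216:230,255:300:8].T)
print(im[75:92,334:346])
for z in(22,24,26): m((339,83),[(240,223),(280,223.5),(330,223.5)],zt=z)
E
```

```text
[[237 238 239 244 241 186  93 102  97 139 201 230 245 249]
 [237 238 239 242 240 193 114  99 100 119 136 121 134 145]
 [236 238 238 242 240 188 100  86  90 101 119 135 148 153]
 [238 229 200 212 186 112  94  90  90 102 122 134 147 156]
 [137 138 140 142 136 118  95  90  89 101 121 135 146 152]
 [136 138 140 140 139 120  93  89  90 101 120 135 146 153]]
[[229 229 230 232 229 231 225 187 230 251 244 169]
 [230 229 229 230 228 230 212 165 251 238 158  98]
 [229 229 230 230 229 232 220 130 183 158  99 102]
 [230 228 229 229 229 233 225 111  99 101 106 104]
 [229 229 231 229 231 239 231  91 104 104 105 104]
 [228 229 229 231 238 232 122  98 108 106 105 102]
 [229 230 233 237 239 158  98 104 107 103 103 103]
 [228 231 234 231 123  73 109 107 105 106 107 104]
 [229 230 235 229 101  17  79 110 110 104 105 107]
 [230 230 233 239 234  42  17  80 112 105 106 105]
 [230 231 232 232 243 235  41  24  93 106 106 107]
 [229 230 232 229 234 240 246 114  27  94 111 107]
 [230 229 231 229 228 230 243 244  53  41 112 108]
 [229 231 230 228 228 230 238 242 120  39  54 111]
 [229 230 230 227 228 229 227 1
[... 180 characters left out ...]
float64(15.712357948011745), np.float64(15.502982141415245), np.float64(15.532762316419392)] dep tip [627.6734 131.4925  27.2309] dz edge [602.2646  55.4512  43.2569] [603.5489  53.033   47.1127]
tip ahead of tcp 81.0619182651227 edge ahead of tcp [np.float64(15.711883831033692), np.float64(15.502847454571292), np.float64(15.533050217667695)] dep tip [627.6978 131.5072  27.0775] dz edge [602.2778  55.5444  43.5437] [603.5549  53.0114  47.0686]
tip ahead of tcp 80.90338555860923 edge ahead of tcp [np.float64(15.722734014210467), np.float64(15.513146525517547), np.float64(15.542603943159362)] dep tip [627.7403 131.5469  26.7128] dz edge [602.2732  55.5024  43.3993] [603.5475  52.8804  46.6904]
```

Distance to pull is about 65.4 mm. I pull 58 first and then measure.

{"op": "carry_out", "data": {
  "steps": [
    [0.8, 0.006, 0, 0, 0],
    [0.8, 0.01, 0, 0, 0],
    [0.8, 0.01, 0, 0, 0],
    [0.8, 0.01, 0, 0, 0],
    [0.8, 0.01, 0, 0, 0],
    [0.8, 0.008, 0, 0, 0],
    [0.8, 0.004, 0, 0, 0],
    [0.8, 0, 0, 0, 0]
  ]
}}

```text
clock: 16.02
tool_pos: [608.7, 97.4, 81.6]
ee_rot: [1.806, 2.566, -0.009]
contact_force: [-5.1, -9.1, 7.9]
width: 0.285
```

```bash
python3 tip.py w9.png; python3 - <<'E'
import cv2
a=cv2.imread('pics/w9.png')[150:350,180:440]; cv2.imwrite('pics/w9c.png',cv2.resize(a,None,fx=3,fy=3,interpolation=cv2.INTER_NEAREST))
E
```

```text
t 16.025 tcp [608.6611  97.3798  81.5955] F [-5.0731 -9.1032  7.9397] w 0.2852386304197265 x along 53.87038367860098
```

View pics/w9c.png

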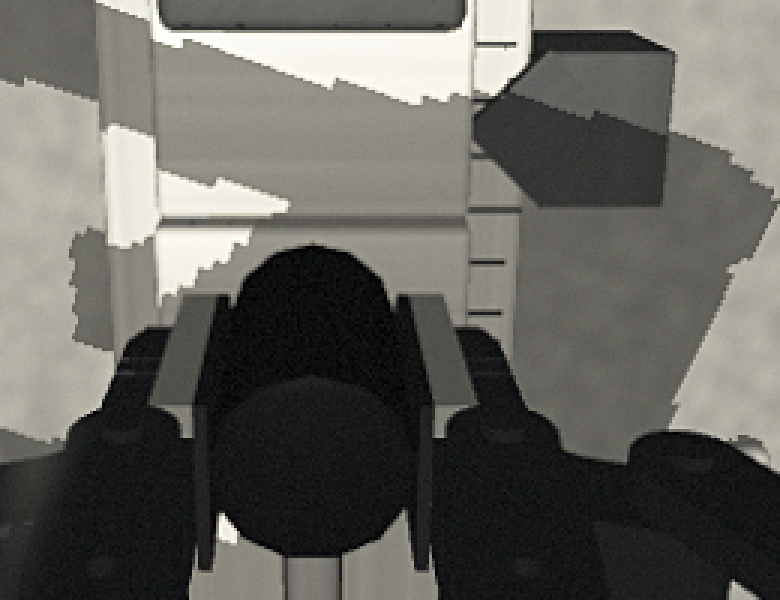

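```bash
python3 - <<'E'
from meas import *
m((337.5,189.5),[(245,223),(330,223)],zt=26)
E
```

```text
tip ahead of tcp 28.103210085580024 edge ahead of tcp [np.float64(15.545838080621518), np.float64(15.566856801757956)] dep tip [628.2063 134.4634  27.0977] dz edge [586.0835 108.0244  43.3372] [587.3152 105.3647  46.5299]
```

{"op": "carry_out", "data": {
  "steps": [
    [0.8, 0.004, 0, 0, 0],
    [0.8, 0.004, 0, 0, 0],
    [0.8, 0.002, 0, 0, 0],
    [0.8, 0, 0, 0, 0]
  ]
}}

```text
clock: 16.62
tool_pos: [605.5, 106.1, 81.6]
ee_rot: [1.806, 2.565, -0.01]
contact_force: [-4.1, -11.1, 7.1]
width: 0.283
```

```bash
python3 tip.py w10.png; python3 - <<'E'
import cv2
im=cv2.imread('pics/w10.png',0)
print(im[216:230,280:310:8].T); 
for r in range(200,240): print(r,im[r,328:350])
E
```

```text
t 16.625 tcp [605.5383 106.0523  81.5797] F [ -4.0777 -11.0864   7.1154] w 0.28334208604011535 x along 63.088244607115676
[[135 136 137 140 137 124 100  90  88  95 120 133 143 152]
 [136 135 138 139 140 124 100  88  87  95 116 132 142 153]
 [132 136 136 141 136 122 101  85  91  96 116 131 141 151]
 [133 134 136 136 139 123 101  85  88  96 119 131 144 149]]
200 [136 133 135 138 137 136 133 123 102  50  26  35  36  36  25  22  25  46
  52  57  51  49]
201 [135 137 136 136 136 137 132 125 103  96 104 106  86  48  25  32  44  57
  57  54  51  57]
202 [134 137 134 134 137 139 133 124 110 139 157 147 102  47  34  45  54  57
  54  55  58  54]
203 [140 138 137 139 137 139 135 123 113 137 136  94  40  31  48  54  54  54
  55  52  52  52]
204 [139 137 140 138 140 139 135 124 119 124  77  27  34  46  56  56  53  55
  55  55  54  53]
205 [137 141 141 140 139 144 136 129 107  65  27  40  51  53  57  53  53  51
  55  54  55  55]
206 [140 137 140 138 139 142 137 130  84  28  38  52  57  57  52  53  52  53
  53  55  53  50]
207 [139 141 141 140 141 142 137 132  87  43  51  51  54  53  48  51  55  54
[... 2358 characters left out ...]
9 137 137 137 141
 142 140 140 140]
233 [143 143 143 142 144 143 144 132 117 134 145 144 141 142 141 141 146 150
 147 143 143 146]
234 [144 143 144 142 142 145 140 132 113 118 123 120 121 123 121 119 122 125
 124 122 122 122]
235 [144 143 142 144 145 142 141 134  92  65  65  67  65  65  67  64  65  66
  66  65  66  67]
236 [142 145 142 142 144 144 141 133  88  67  66  67  70  68  66  67  69  69
  69  70  69  70]
237 [145 141 141 141 143 144 140 129 107 114 124 123 124 123 122 123 125 125
 129 126 122 126]
238 [144 141 142 140 142 142 139 128 116 137 144 142 141 142 141 141 144 149
 145 142 143 148]
239 [143 140 139 143 139 141 137 126 122 134 139 136 138 141 137 138 141 143
 141 141 139 145]
```

```bash
python3 - <<'E'
from meas import *
m((333.5,210.2),[(290,223.7),(330,223.7)],zt=26)
m((333.5,210.2),[(290,223.7),(330,223.7)],zt=24)
print(dep(cam('wrist'),(350,212)))
E
```

```text
tip ahead of tcp 16.879454689094622 edge ahead of tcp [np.float64(15.16143121062805), np.float64(15.156086601238124)] dep tip [627.4832 132.0468  26.6822] dz edge [603.3057 123.5906  43.2928] [604.1313 121.1486  47.4326]
tip ahead of tcp 16.29572439200946 edge ahead of tcp [np.float64(15.16914917072693), np.float64(15.162957280304962)] dep tip [627.3587 132.1139  27.0578] dz edge [603.3223 123.4714  42.9465] [604.1333 121.0648  47.2199]
[633.4883 133.2312  26.8217]
```

The head edge is about 1.5 mm short of the tip. I add that and hold.

{"op": "carry_out", "data": {
  "steps": [
    [0.8, 0.0015, 0, 0, 0],
    [0.8, 0, 0, 0, 0],
    [0.8, 0, 0, 0, 0],
    [0.8, 0, 0, 0, 0],
    [0.8, 0, 0, 0, 0],
    [0.8, 0, 0, 0, 0],
    [0.8, 0, 0, 0, 0],
    [0.8, 0, 0, 0, 0]
  ]
}}

```text
clock: 17.82
tool_pos: [605.1, 107.2, 81.6]
ee_rot: [1.806, 2.564, -0.01]
contact_force: [-5.0, -13.0, 6.3]
width: 0.283
```

{"op": "carry_out", "data": {
  "steps": [
    [0.8, 0, 0, 0, 0],
    [0.8, 0, 0, 0, 0],
    [0.8, 0, 0, 0, 0]
  ]
}}

```text
clock: 18.2
tool_pos: [605.1, 107.3, 81.6]
ee_rot: [1.806, 2.564, -0.01]
contact_force: [-4.2, -12.2, 6.8]
width: 0.284
```

```bash
python3 tip.py w11.png; python3 - <<'E'
from meas import *
im=cv2.imread('pics/w11.png',0).astype(int)
print(im[218:230,290])
edge=[]
for r in range(195,232): # first dark run right of marker side
    w=np.where(im[r,336:352]<75)[0]; edge.append((r,336+w[0] if len(w) else None))
print(edge)
E
```

```text
t 18.2 tcp [605.1286 107.2726  81.6101] F [ -4.2476 -12.2293   6.7504] w 0.28413937677054013 x along 64.37522317240159
[137 140 138 122 102  89  90  93 119 131 145 152]
[(195, np.int64(351)), (196, np.int64(349)), (197, np.int64(348)), (198, np.int64(347)), (199, np.int64(346)), (200, np.int64(345)), (201, np.int64(344)), (202, np.int64(337)), (203, np.int64(340)), (204, np.int64(341)), (205, np.int64(340)), (206, np.int64(339)), (207, np.int64(338)), (208, np.int64(337)), (209, np.int64(337)), (210, np.int64(337)), (211, np.int64(337)), (212, np.int64(337)), (213, np.int64(337)), (214, np.int64(337)), (215, np.int64(337)), (216, np.int64(338)), (217, np.int64(339)), (218, np.int64(340)), (219, np.int64(340)), (220, np.int64(336)), (221, np.int64(343)), (222, np.int64(344)), (223, np.int64(345)), (224, np.int64(346)), (225, np.int64(347)), (226, np.int64(348)), (227, np.int64(349)), (228, np.int64(350)), (229, np.int64(351)), (230, None), (231, None)]
```

Held for over a second, about 0.4 mm from the mark. Now I ease it home.

{"op": "carry_out", "data": {
  "steps": [
    [0.8, -0.005, 0, 0, 0],
    [0.8, -0.01, 0, 0, 0],
    [0.8, -0.01, 0, 0, 0],
    [0.8, -0.01, 0, 0, 0],
    [0.8, -0.01, 0, 0, 0],
    [0.8, -0.01, 0, 0, 0],
    [0.8, -0.008, 0, 0, 0],
    [0.8, -0.004, 0, 0, 0]
  ]
}}

```text
clock: 19.25
tool_pos: [627.0, 46.0, 81.6]
ee_rot: [1.808, 2.568, -0.007]
contact_force: [-6.0, -4.7, 7.5]
width: 0.284
```

{"op": "carry_out", "data": {
  "steps": [
    [0.8, -0.0025, 0, 0, 0],
    [0.8, -0.001, 0, 0, 0],
    [0.8, 0, 0, 0, 0]
  ]
}}

```text
clock: 19.62
tool_pos: [627.2, 45.4, 81.5]
ee_rot: [-1.806, -2.567, 0.003]
contact_force: [-9.5, -1.1, 8.5]
width: 0.284
```

```bash
python3 tip.py w12.png
```

```text
t 19.625 tcp [627.2454  45.4134  81.534 ] F [-9.4608 -1.1444  8.5287] w 0.28360602572497895 x along -1.320784692928994
```

The head is home: TCP at -1.3 mm along the track, against -1.2 when first gripped. I release and rise.

{"op": "carry_out", "data": {
  "steps": [
    [0.4, 0, 0, 0, 0],
    [-0.1, 0, 0, 0, 0],
    [-0.1, 0, 0, 0, 0],
    [-0.1, 0, 0, -0.04, 0],
    [-0.1, 0, 0, -0.06, 0],
    [-0.1, 0.03, 0, -0.04, 0],
    [-0.1, 0.03, 0, 0, 0],
    [-0.1, 0, 0, 0, 0]
  ]
}}

```text
clock: 20.68
tool_pos: [608.5, 103.7, 219.9]
ee_rot: [1.803, 2.571, 0.003]
contact_force: [-0.4, 0.2, -1.1]
width: 0.551
```

```bash
python3 - <<'E'
from h import *
import seg
c=cam('wrist'); save(c['im'],'w13.png'); print(c['s']['tool_pos'],c['s']['contact_force'])
seg.show(c)
t=cam('top')
for r in regions_of('top','block')[:2]: print(r['score'],r['position'],dep(t,r['position']))
E
```

```text
[608.483  103.7413 219.9472] [-0.374   0.1951 -1.0537]
bed px [284. 131.] n 19178 z 23.0 c [624.2  91.5] size [100.1 351.8] ang 19.8
bed px [372.  76.] n 168 z 23.6 c [650.7 225.7] size [19.5 55. ] ang 41.0
bed px [187. 185.] n 110 z 22.8 c [523.3  72.5] size [ 8.5 32.5] ang 54.2
marker px [281. 142.] n 2763 z 43.4 c [592.2 145.6] size [49.2 49.6] ang 19.9
marker px [280. 302.] n 274 z 42.9 c [643.8   1.3] size [62.5 11.9] ang 19.4
marker px [281. 241.] n 206 z 44.5 c [622.8  58.8] size [50.   6.3] ang 17.5
block/housing px [281. 333.] n 3500 z 55.2 c [654.6 -29. ] size [63.6 62.2] ang 19.6
block/housing px [178. 190.] n 335 z 57.9 c [523.2  72.8] size [22.2 52.2] ang 53.3
block/housing px [380.  69.] n 260 z 56.3 c [649.7 225. ] size [15.9 51.6] ang 41.7
fin px [281. 122.] n 705 z 81.1 c [587.2 159.9] size [35.3 10.1] ang 19.8
fin px [158. 206.] n 626 z 80.1 c [515.9  63.4] size [29.3 36. ] ang 58.8
fin px [391.  68.] n 267 z 80.8 c [651.4 224.7] size [18.  54.8] ang 44.2
knob px [404.  62.] n 1211 z 93.5 c [657.2 230.9] size [35.2 58.8] ang 43.4
knob px [280. 277.] n 800 z 92.7 c [627.2  47.4] size [24.6 25.4] ang 59.9
knob px [154. 210.] n 202 z 92.5 c [517.6  66.3] size [10.4 22.7] ang 59.9
clip px [282.  57.] n 1302 z 23.2 c [569.9 208.3] size [11.4 81.6] ang 19.6
clip px [282. 202.] n 835 z 23.5 c [619.   91.5] size [28.6 64.3] ang 24.0
clip px [332. 174.] n 349 z 27.0 c [645.3 129.8] size [34.9 12. ] ang 12.8
0.52 [350.6, 207.6] [ 528.2553 -349.2602   34.6176]
```

View pics/w13.png

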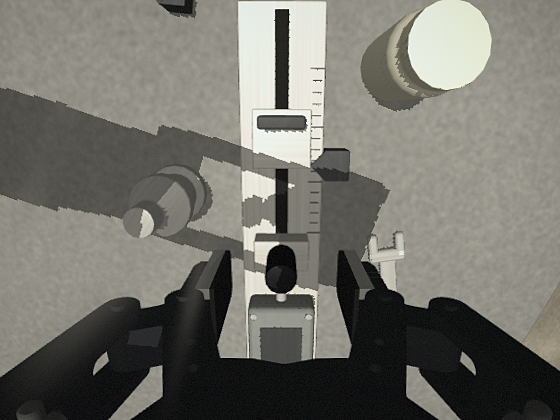

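```bash
python3 -c "
from h import *
print(order.job_done(), status.read_state()['clock'])"
```

```text
the job is handed in; nothing more can be done
the job is handed in; nothing more can be done
```

I put the valve block in the free half of the grey tray and slid the marker back until it stopped against the home draw head. I then pulled the head about 65.5 mm to the far pointer, held it for over a second, eased it home, let go and handed the job in at about 21 s. No verdict was reported.

**Last checks:**
- **Draw head:** the knob is back at (627.2, 47.4), where it started to within 1 mm, so the head is home.
- **Marker:** its back edge is at gauge x of about 4.3 mm, and the pointer tip measures about 3.7–5.8 mm, so they should agree to within about 1.5 mm.
- **Block:** when I released it, its top stood at 39 mm, which fits lying flat on the tray floor. A final top view still found it in the tray, with a weak detection score of 0.52.
- **Bystanders:** the bottle, reducer and wrench look unmoved in the final view. I did not measure the flange again; nothing came near it.

**Disagreement:** one mid-pull measurement of the remaining distance was about 2 mm off the earlier one. I settled it with the close view, where the head edge was nearly level with the tip.

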